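Thread the rotisserie spit through its two bearings

ROBOT

A 6-joint arm with a two-finger parallel gripper is mounted at the origin on a cart in front of the work surface, level with it; the furniture and walls round the work are solid. World frame = base frame: x ahead of the robot, y to its left, z up, the work surface at z = 0. Lengths are in m, angles in rad, forces in N, time in s.
With the tool pointing down it reaches from about 0.25 to 0.8 m from the base axis. Payload 8.5 kg.
Tool frame: the origin (TCP) lies between the finger pads; the fingertips stand 25 mm ahead of it and the grasp point (between the pads) lies 6 mm ahead of it (r.nose_length is the distance from the TCP to the fingertips, in m); z points along the fingers, y is the line along which they close (so a half turn about z gives the same grasp; the last joint's range is limited). The gripper opens to 85 mm and grips with 20 to 120 N. Pads are 22 mm wide; open, the fingers measure 114 mm over their backs; the gripper's body (76 mm by 85 mm) begins 54 mm behind the grasp point. The pads swing forward as they close: fully open they stand 13 mm farther back than shut.
Start: joints at [-1.172, 0.238, -0.013, 1.319, 0, 1.571], TCP at [0.204, -0.484, 0.256] pointing down, gripper open.
Joint ranges: [-2.66, 2.66], [-1.03, 1.9], [-1.14, 1.46], [-1.82, 2.27], [-1.45, 1.34], [-3.14, 3.14]. Speed limits (rad/s): [2.22, 2.22, 2.79, 3.14, 3.14, 3.14].

INTERFACE

Orientations are given as a unit quaternion [x, y, z, w].
In Python, from plant import r, vision, job_done, nets gives the robot as it stands. The module is installed in compiled form; this text tells all that it offers.
- The arm moves only by the tool jog_arm, never from a script. Its argument "plan" is a list of rows, each a list of 3 entries, a list of its own where there are three numbers: the opening in per cent of the stroke, from 0 (shut) to 100 (fully open), then the shift along the tool's x, y, z in cm, then the turn about the tool's z in degrees. A call has 1 to 5 rows; each row shifts and turns the commanded pose from where the row before left it, along the tool's axes as they then stand; what a row does not reach is not made up. A row lasts 1/10 s, in which the tool goes at most 50 mm and 8.59 degrees, less where a joint would pass 70% of its speed; a pose out of reach is approached as far as the arm can. A call is refused whole if a number of a shift passes 5 or a number of a turn 8.59, either way. A call with a gripper value outside its range is refused whole. The fingers move at their own pace and stop on an object; the grip force is fixed at half the most. Time passes only in rows, so rows that do not move let the fingers close. It gives the time, the measured TCP pose, the force, the opening and the grip force at its end, in the units of the state.
- r.get_state(): the state, without advancing time (a new reading comes with each control period).
- vision.get_image(name): name is "scene" or "side" or "wrist"; returns a dict with "img" (480x640x3 uint8, red, green, blue), "fovy" (degrees; the focal length in pixels is half the picture's height over the tangent of half this angle, whatever the lens; pixels are square), "cx", "cy" (the principal point, pixels), "R" (3x3) and "t" (3): a world point X has camera coordinates R X + t. Camera axes: x right, y down, z forward; pixel columns grow to the right and rows downward; lengths in m; the calibration is good to about 2 mm. A picture is of the moment at which its call begins. There is no depth.
- job_done(): hands the job in; it is judged then, once.
Trained networks look in a picture, given as the dict that the camera call returned (one of the last four; its "shot" number tells which), for a name from the list of things; names that differ only in an ending like _2 or _b are one class to them, and where a whole thing is asked for, a point or a joint stands for the part that bears it (a point fixed in the world has none). Each returns a list of dicts, best first, with "conf" (0 to 1); they miss things now and then, are a little off and sometimes report something else, mostly with a low value. They report only what shows in the picture. A call takes as long as a camera call.
- nets.boxes_of(label, picture): "xyz" ([x, y, z] in m, in the coordinates of the camera as it stood for that picture, good to about 4 mm: the middle of the surface that is visible of it).
- nets.outline_of(label, picture): "region" (480x640 bool, what is visible of it).
- nets.mark_of(label, picture): "xyz" ([x, y, z] in m, in the coordinates of the camera as it stood for that picture, good to about 4 mm: a listed point, or the origin of a listed thing).
The state is a dict: "time_s": time; "q": joint angles; "qd": joint speeds; "joint_torque": joint torques, N m; "tcp_pos": TCP position; "tcp_rot": TCP orientation; "ft_force": force on the tool from outside, world axes, zero at the start; "moment": the same for the moment, N m; "gripper_width": finger opening in m; "gripper_force": force on a finger pad.
Only numpy, scipy, OpenCV 4.12 (cv2) and the standard library are available. Lean on these libraries where they do the work, as an engineer would, in place of code of your own. Each camera call takes 0.05 s, during which the arm holds its last target. There are 200 camera calls.

TASK

Take the rotisserie spit off its wooden rest and thread it, pointed end first, through both bearing blocks of the steel stand, from the side nearer the robot's right, until its collar sits fully home against the first block; then let go. The height and sideways setting of the blocks are not known exactly, so feel for the hole gently and never force the spit against the stand, and leave the other things alone.

Things in the scene. Friction and masses are not known exactly. Their poses are not given: they have to be found in the camera images.
- spit: Loose rotisserie spit, 0.15-0.3 kg, 261 mm long along its y, own z up. Origin: on the shaft axis at the collar's seating face. Towards +y a round steel shaft, 12 mm diameter, 155 mm long. Towards -y the collar, 26 mm diameter, 6 mm thick, then a dark wooden handle 18 mm wide (x), 28 mm high (z), from y = -6 to -106 mm. At the start it lies level on the rest, axis 60 mm above the worktop.
- spit_tip (a point): Centre of the spit's blunt 8 mm tip, 155 mm from the collar's seating face; the shaft tapers from 12 to 8 mm over its last 10 mm. Axes as the spit's.
- spit_grip (a point): Middle of the handle on the spit's axis, 62 mm behind the collar's seating face: a good place to grip from above, across the 18 mm width. Axes as the spit's.
- rest: Fixed wooden rest, 70 x 120 mm, origin under its centre, y along the spit. Two forks 80 mm apart along y, up to 68 mm above the worktop, hold the shaft between prongs 15 mm apart; the spit lifts straight up out of them.
- stand: Fixed steel spit stand: tray base 125 (x) x 165 (y) x 16 mm, origin under its centre, z up. Two equal aluminium bearing blocks are centred at y = -55 and +55 mm on one firmly clamped carriage. Columns, clamp knobs and a bar joining the blocks are behind them, at x above +8 mm, no higher than 170 mm. Pressing the spit on any part of the stand with more than 30 N is forcing it.
- stand_entry (a point): Point of the stand on the plane of the first block's entry face (stand y = -63 mm), x = 0, 127 mm up, axes as the stand's: the MIDDLE of where the hole may be. The carriage's setting varies and is NOT measured: both holes lie on one line parallel to the stand's y, offset from this point by up to 10 mm either way in x and up to 12 mm up or down. The spit goes in towards +y.
- stand_exit (a point): The like point on the exit face of the second block (stand y = +63 mm), with the same offset. Each block is 40 mm wide (x), 16 thick (y), 52 high (z), with one round through hole, 14.8 mm diameter, 2 mm chamfer, along y through the very middle: 26 mm below the flat top, 20 mm from the sides. The blocks' tops and -x sides are free to touch.
- honey_jar: Bystander: honey jar, 71 mm wide, 110 mm high, loose; origin under its centre.
- espresso_cup: Bystander: small espresso cup with a handle, 60 x 84 x 49 mm, loose; origin under its centre.
- egg_timer: Bystander: round egg timer, 61 mm wide, 51 mm high, loose; origin under its centre.

How it is judged:
On the way, in this order (a step that is already met when the one before it is completed fails the run):
1. the spit is lifted clear of the rest (height (world z) of spit above 0.085 m and height (world z) of spit_tip above 0.075 m and contact force between spit and rest below 0.05 N), for 0.2 s.
2. the spit's tip is through the first bearing and between the blocks, in line (y of spit_tip in the frame of stand between -0.035 and 0.045 m and x of spit_tip in the frame of stand between -0.016 and 0.016 m and z of spit_tip in the frame of stand between 0.109 and 0.145 m and angle between the y axis of spit and the y axis of stand, either way round below 0.2 rad), for 0.1 s.
3. the tip has come out of the second bearing, in line (y of spit_tip in the frame of stand above 0.068 m and x of spit_tip in the frame of stand between -0.0135 and 0.0135 m and z of spit_tip in the frame of stand between 0.1115 and 0.1425 m and angle between the y axis of spit and the y axis of stand, either way round below 0.06 rad), for 0.1 s.
At the end, for the whole second after the job is handed in: The spit runs through both bearing holes, tip beyond the second block, in line with the stand (within 0.05 rad), its collar's seating face within 4 mm of the first block's entry face, carried by the stand alone, at rest and released (y of spit in the frame of stand between -0.067 and -0.06 m and x of spit in the frame of stand between -0.0135 and 0.0135 m and z of spit in the frame of stand between 0.1115 and 0.1425 m and angle between the y axis of spit and the y axis of stand, either way round below 0.05 rad and y of spit_tip in the frame of stand above 0.085 m and contact force between spit and stand above 0.3 N and contact force between the fingers and spit below 0.05 N and linear speed of spit below 0.01 m/s); the robot touches nothing.
It fails at once if the spit was forced against the stand (more than 30 N) (contact force between spit and stand above 30 N).
It fails at once if the honey jar was moved more than 30 mm (distance of honey_jar from where it was at the start of the episode above 0.03 m).
It fails at once if the espresso cup was moved more than 30 mm (distance of espresso_cup from where it was at the start of the episode above 0.03 m).
It fails at once if the egg timer was moved more than 30 mm (distance of egg_timer from where it was at the start of the episode above 0.03 m).
It also fails if it takes over 64 s, if anything falls off the work surface, if the arm or the gripper's body presses on something with over 40 N, if the wrist force passes 120 N, or if a joint passes its speed limit or range.

## Working session

There is one attempt and no reset: what is moved stays moved. The work goes in short steps, Python scripts to look and compute and a tool call to move; the robot and the scene stay as the last step left them, time stands still between calls to the robot, and variables do not carry over. Pictures are saved under pics/ and viewed, at most 10 in all, crops included, and the job is handed in when it is done.

Besides the shell and the picture viewer there is one more tool, called after ">>>" as name([rows], argument=value, ...), one row to a line, values as JSON. jog_arm: Moves the arm, as the interface text tells. Its arguments: {"type":"object","properties":{"plan":{"type":"array","items":{"type":"array"}}},"required":["plan"]}

```bash
mkdir -p pics; cat > h.py <<'E'
import numpy as np, cv2
from plant import r, vision, job_done, nets
def w(p,c): return np.array(p['R']).T@(np.array(c)-np.array(p['t']))
def px(p,X):
    c=np.array(p['R'])@np.array(X)+np.array(p['t']); f=240/np.tan(np.radians(p['fovy'])/2)
    return np.array([p['cx']+f*c[0]/c[2],p['cy']+f*c[1]/c[2]])
def save(p,n): cv2.imwrite('pics/'+n+'.png',p['img'][:,:,::-1])
E
python3 - <<'E'
from h import *
np.set_printoptions(precision=4,suppress=True)
s=r.get_state();print(s['time_s'],s['tcp_pos'],s['tcp_rot'],s['ft_force'],r.nose_length)
ims=[]
for n in ['scene','side']:
    p=vision.get_image(n);ims.append(p['img'])
    print(n,p['fovy'],'campos',-np.array(p['R']).T@np.array(p['t']))
    for l in ['spit','spit_tip','spit_grip','rest','stand','stand_entry','stand_exit','honey_jar','espresso_cup','egg_timer']:
        for d in nets.mark_of(l,p)[:2]: print(l,round(d['conf'],2),w(p,d['xyz']),px(p,w(p,d['xyz'])))
a=np.hstack(ims);a=cv2.resize(np.vstack(ims),(400,600)) if 0 else a
cv2.imwrite('pics/a.png',cv2.resize(ims[0],(640,480))[:,:,::-1]);cv2.imwrite('pics/b.png',ims[1][:,:,::-1])
E
```

```text
0.0 [ 0.2037 -0.4834  0.2557] [ 0.9802  0.1981 -0.0001 -0.0007] [-0.1242 -0.3237 -0.064 ] 0.025
scene 42.20070505888139 campos [-0.2931  0.7849  1.2109]
spit 0.88 [ 0.5033 -0.069   0.0578] [388.8279 242.7076]
spit_tip 0.97 [0.5321 0.0781 0.0598] [338.7064 261.6634]
spit_grip 0.78 [ 0.4914 -0.1369  0.0572] [410.5625 233.9402]
rest 0.89 [ 0.511  -0.0149 -0.0038] [370.3391 266.514 ]
stand 0.74 [0.5323 0.0776 0.0587] [338.8131 261.8049]
stand 0.66 [ 0.4776  0.2448 -0.0027] [300.247  323.0428]
stand_entry 0.97 [0.4706 0.1791 0.1232] [322.7407 277.658 ]
stand_exit 0.68 [0.4855 0.3024 0.1297] [276.1028 297.4855]
honey_jar 0.6 [ 0.71   -0.2019  0.0039] [372.6562 197.393 ]
espresso_cup 0.56 [ 0.4435  0.4369 -0.0014] [242.1798 374.338 ]
espresso_cup 0.38 [ 0.4935 -0.1334  0.0549] [408.9974 234.7322]
egg_timer 0.7 [ 0.652  -0.0747  0.0012] [352.8581 227.1217]
side 56.398813703878645 campos [0.3692 0.9939 0.5703]
spit 0.55 [ 0.511  -0.0795  0.0612] [361.7517 215.5973]
spit_tip 0.68 [0.5336 0.0806 0.062 ] [342.2226 242.7126]
spit_grip 0.75 [ 0.4924 -0.1358  0.0583] [371.4246 208.6965]
rest 0.71 [ 0.5165 -0.0165 -0.0038] [355.2113 248.0301]
stand 0.67 [ 0.4773  0.2389 -0.0021] [354.1291 307.7113]
stand_entry 0.84 [0.4676 0.1809 0.1304] [365.0962 239.8158]
stand_exit 0.56 [0.488  0.3016 0.1235] [344.7882 272.1839]
honey_jar 0.8 [ 0.7076 -0.2035  0.007 ] [303.0862 208.8221]
honey_jar 0.32 [0.4677 0.1788 0.1292] [365.184  239.8494]
espresso_cup 0.81 [0.448  0.4319 0.0024] [352.7036 375.105 ]
egg_timer 0.8 [ 0.6509 -0.0784  0.0038] [311.0624 229.8421]
```

View pics/a.png

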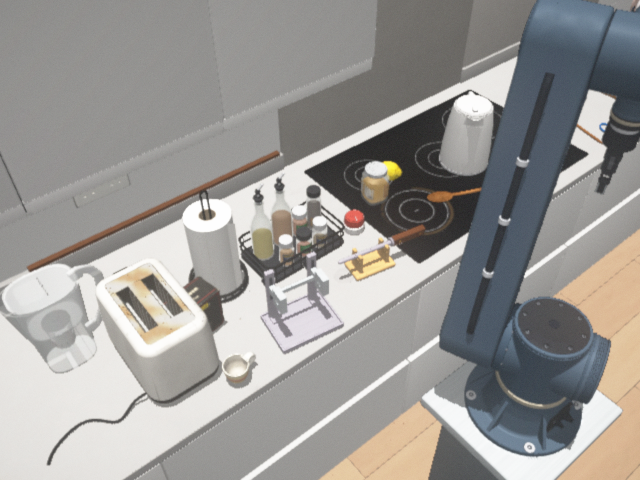

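View pics/b.png

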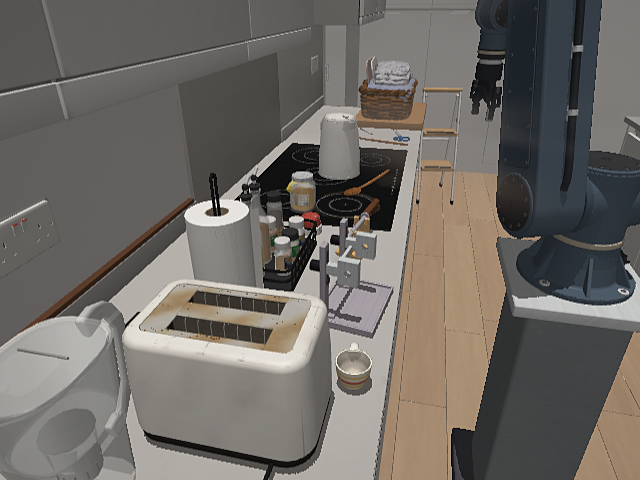

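The scene picture shows the rest and spit around (375,255) and the stand around (300,300). In the side picture the two block faces are at about (367,245) and (347,270). The mark positions agree with the given sizes: grip to tip measures 219 mm against 217 mm. I'll zoom in on the blocks next.

```bash
python3 - <<'E'
from h import *
a=vision.get_image('side')['img'][220:300,310:390];b=vision.get_image('scene')['img'][250:330,255:335]
cv2.imwrite('pics/c.png',cv2.resize(np.hstack([a,b]),(800,400),interpolation=cv2.INTER_CUBIC)[:,:,::-1])
E
```

```text
(no output)
```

View pics/c.png

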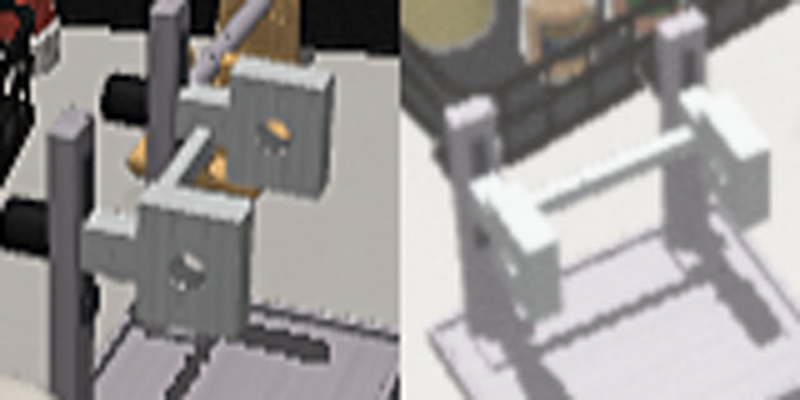

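>>> jog_arm([
  [100, [5, 0, 0], -8.5],
  [100, [5, 0, 0], -8.5],
  [100, [5, 0, 0], -8.5],
  [100, [5, 0, 0], -8.5],
  [100, [5, 0, 0], -8.5],
])

```text
time_s: 1.7
tcp_pos: [0.3932, -0.3259, 0.2561]
tcp_rot: [0.84, 0.542, 0.0, 0.0]
ft_force: [0.3, 0.2, 0.1]
gripper_width: 0.0856
gripper_force: 0.0
```

The crop shows the exit-face hole of the second block at about (187,269), which is side pixel (347.0,273.4). The first block's hole is at about (274,135), which is side pixel (364.4,246.6). In the scene half, the holes are at about (515,268) and (722,172).

```bash
cat >> h.py <<'E'
def ray(p,u,v):
    f=240/np.tan(np.radians(p['fovy'])/2); R=np.array(p['R'])
    return -R.T@np.array(p['t']), R.T@np.array([(u-p['cx'])/f,(v-p['cy'])/f,1])
def hit(p,u,v,P,n):
    o,d=ray(p,u,v); return o+d*(np.dot(np.array(P)-o,n)/np.dot(d,n))
E
python3 - <<'E'
from h import *
np.set_printoptions(precision=4,suppress=True)
ps=vision.get_image('side');pc=vision.get_image('scene');pw=vision.get_image('wrist')
print('fc',-np.array(pw['R']).T@np.array(pw['t']),np.array(pw['R'])[2],r.get_state()['tcp_pos'])
for l in ['stand','stand_entry','stand_exit']:
    for p in (ps,pc):
        for d in nets.mark_of(l,p)[:1]: print(l,round(d['conf'],2),w(p,d['xyz']))
for l in ['spit','spit_tip','spit_grip','stand_entry']:
  for d in nets.mark_of(l,pw)[:1]: print('wrist',l,round(d['conf'],2),w(pw,d['xyz']))
th=np.radians(-8.4);ys=np.array([-np.sin(th),np.cos(th),0]);xs=np.array([np.cos(th),np.sin(th),0])
O=np.array([.4774,.2418,0])
for s,us,uc in [(.063,(347,273.4),(277.6,303.2)),(-.047,(364.4,246.6),(319,284))]:
  for nm,p,u in (('side',ps,us),('scene',pc,uc)):
    X=hit(p,*u,O+s*ys,ys); print(nm,X,'standx',(X-O)@xs,'z',X[2])
E
```

```text
fc [ 0.4287 -0.2475  0.3737] [-0.1306 -0.2943 -0.9468] [ 0.3931 -0.3247  0.2564]
stand 0.75 [ 0.4788  0.2382 -0.0004]
stand 0.78 [0.4762 0.2458 0.0005]
stand_entry 0.64 [0.4687 0.1785 0.1302]
stand_entry 0.8 [0.467  0.1797 0.1248]
stand_exit 0.58 [0.4864 0.3032 0.1243]
stand_exit 0.64 [0.4852 0.3036 0.1256]
side [0.4833 0.3046 0.1234] standx -0.003325642212463592 z 0.12336499212349955
scene [0.4759 0.3057 0.1211] standx -0.010786452887251096 z 0.1211393248889947
side [0.4666 0.1959 0.1226] standx -0.003932581166576623 z 0.12256214499565077
scene [0.463  0.1964 0.1199] standx -0.00764043771945459 z 0.11988944103813082
```

>>> jog_arm([
  [100, [4.3, 1.2, 1], -6.5],
  [100, [4.3, 1.2, 1], -7],
  [100, [4.3, 1.2, 1], 0],
  [100, [4.3, 1.2, 1], 0],
  [100, [0, 0, 0], 0],
])

```text
time_s: 2.85
tcp_pos: [0.4865, -0.1723, 0.215]
tcp_rot: [0.771, 0.637, 0.0, -0.001]
ft_force: [0.4, 0.3, -0.6]
gripper_width: 0.0855
gripper_force: 0.0
```

```bash
python3 - <<'E'
from h import *
np.set_printoptions(precision=4,suppress=True)
p=vision.get_image('wrist');save(p,'w1');s=r.get_state();T=s['tcp_pos']
print(T,'cam',-np.array(p['R']).T@np.array(p['t']))
for l in ['spit','spit_tip','spit_grip','stand','stand_entry','stand_exit']:
  for d in nets.mark_of(l,p)[:1]: print('wrist',l,round(d['conf'],2),w(p,d['xyz']),px(p,w(p,d['xyz'])))
for l in ['spit']:
  for d in nets.outline_of(l,p)[:1]:
    ys,xs=np.nonzero(d['region']); P=np.array([hit(p,u,v,[0,0,.06],[0,0,1])[:2] for u,v in zip(xs,ys)])
    c=P.mean(0);U=np.linalg.svd(P-c,full_matrices=0)[2][0];print(c,U,np.degrees(np.arctan2(*U[::-1])),len(xs),P.min(0),P.max(0))
E
```

```text
[ 0.4859 -0.1742  0.2156] cam [ 0.503  -0.0913  0.3324]
wrist spit 0.84 [ 0.5011 -0.0742  0.0606] [313.314   80.2163]
wrist spit_tip 0.66 [ 0.4904 -0.1348  0.0577] [315.3047 172.315 ]
wrist spit_grip 0.86 [ 0.4945 -0.1328  0.0567] [320.2902 168.3236]
[ 0.4992 -0.1063] [-0.1852 -0.9827] -100.67339054270765 6043 [ 0.4758 -0.1831] [ 0.5186 -0.0282]
```

View pics/w1.png

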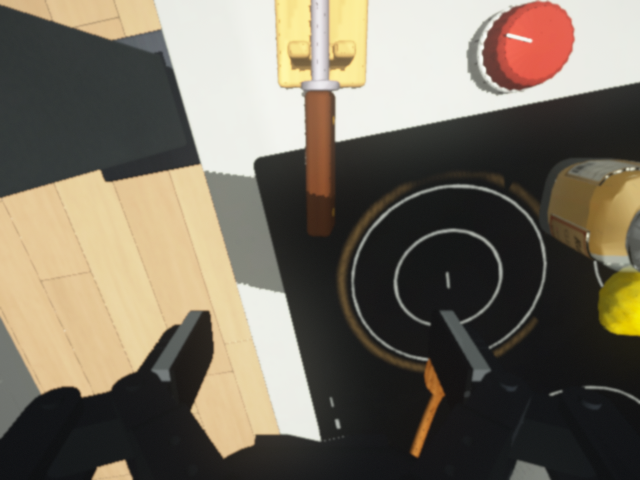

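The wrist view shows the spit running vertically at column 320 with the handle from row 90 to 235, so the tool is already in line with it. Next I descend onto the handle.

>>> jog_arm([
  [100, [3.5, 0, 0], 0],
  [100, [0, 0, 4.5], 0],
  [100, [0, 0, 4.5], 0],
  [100, [0, 0, 4], 0],
  [100, [0, 0, 1.5], 0],
])

```text
time_s: 3.75
tcp_pos: [0.4899, -0.1419, 0.068]
tcp_rot: [0.773, 0.635, -0.001, -0.002]
ft_force: [-0.2, 0.4, -0.5]
gripper_width: 0.0857
gripper_force: 0.0
```

>>> jog_arm([
  [100, [0, 0, 0], 0],
  [100, [0, 0, 0], 0],
])

```text
time_s: 3.95
tcp_pos: [0.4923, -0.1424, 0.0719]
tcp_rot: [0.773, 0.635, 0.0, 0.0]
ft_force: [0.6, 0.2, 1.4]
gripper_width: 0.0856
gripper_force: 0.0
```

>>> jog_arm([
  [40, [0, 0, 0.2], 0],
  [0, [0, 0, 0], 0],
  [0, [0, 0, 0], 0],
  [0, [0, 0, 0], 0],
  [0, [0, 0, 0], 0],
])

```text
time_s: 4.45
tcp_pos: [0.4923, -0.1418, 0.0696]
tcp_rot: [0.772, 0.635, 0.0, 0.0]
ft_force: [1.2, -0.0, 1.6]
gripper_width: 0.0168
gripper_force: 61.8
```

>>> jog_arm([
  [0, [0, 0, 0], 0],
  [0, [0, 0, 0], 0],
  [0, [0, 0, 0], 0],
])

```text
time_s: 4.75
tcp_pos: [0.4923, -0.1418, 0.0695]
tcp_rot: [0.772, 0.635, 0.0, 0.0]
ft_force: [0.2, -0.4, 3.3]
gripper_width: 0.017
gripper_force: 61.9
```

>>> jog_arm([
  [0, [0, 0, -1], 0],
  [0, [0, 0, -1.8], 0],
  [0, [0, 0, -1.8], 0],
  [0, [0, 0, -1.7], 0],
  [0, [0, 0, 0], 0],
])

```text
time_s: 5.25
tcp_pos: [0.4932, -0.1422, 0.1345]
tcp_rot: [0.772, 0.635, 0.001, 0.001]
ft_force: [0.3, -0.3, -1.7]
gripper_width: 0.0167
gripper_force: 61.4
```

>>> jog_arm([
  [0, [0, 0, 0], -2.3],
  [0, [1, -2, 0], 0],
  [0, [1, -2, 0], 0],
  [0, [1, -2, 0], 0],
  [0, [0.5, -1.5, 0], 0],
])

```text
time_s: 5.75
tcp_pos: [0.4216, -0.0948, 0.1315]
tcp_rot: [0.759, 0.651, -0.001, -0.001]
ft_force: [-0.4, -0.1, -1.6]
gripper_width: 0.0172
gripper_force: 61.4
```

```bash
cat > look.py <<'E'
from h import *
import sys
np.set_printoptions(precision=4,suppress=True)
s=r.get_state();print(s['time_s'],s['tcp_pos'],s['tcp_rot'],s['ft_force'],s['moment'])
for n in ['wrist','side','scene']:
  p=vision.get_image(n);save(p,n+sys.argv[1])
  for l in ['spit','spit_tip','spit_grip','stand_entry']:
    for d in nets.mark_of(l,p)[:1]: print(n,l,round(d['conf'],2),w(p,d['xyz']),px(p,w(p,d['xyz'])))
E
python3 look.py 2
```

```text
5.75 [ 0.4216 -0.0948  0.1315] [ 0.7594  0.6506 -0.0006 -0.0008] [-0.3819 -0.074  -1.5801] [-0.2325  0.025  -0.0056]
wrist spit 0.64 [ 0.4309 -0.0249  0.1198] [313.7665 144.93  ]
wrist spit_grip 0.66 [ 0.4193 -0.0845  0.1158] [309.0012 301.8952]
side spit 0.73 [ 0.438  -0.0313  0.1237] [389.0938 203.5707]
side spit_tip 0.76 [0.4565 0.1245 0.1244] [373.7391 230.7153]
side spit_grip 0.61 [ 0.422  -0.0875  0.116 ] [397.2016 198.2815]
side stand_entry 0.81 [0.4665 0.1795 0.1296] [365.7107 239.8556]
scene spit 0.76 [ 0.4327 -0.024   0.1202] [396.8682 248.6071]
scene spit_tip 0.97 [0.4551 0.1254 0.1239] [344.5369 270.5987]
scene spit_grip 0.89 [ 0.4197 -0.0883  0.1159] [419.0625 241.1293]
scene stand_entry 0.59 [0.4685 0.179  0.1269] [323.3397 277.1145]
```

View pics/wrist2.png

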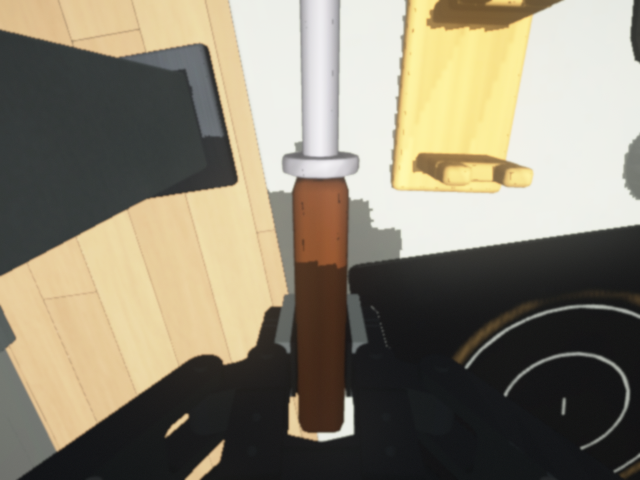

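>>> jog_arm([
  [0, [1.5, 0, 0], 0],
  [0, [1.5, 0, 0], 0],
  [0, [1.0, 0, 0], 0],
  [0, [0, 0, 0], 0],
  [0, [0, 0, 0], 0],
])

```text
time_s: 7.0
tcp_pos: [0.4296, -0.0562, 0.1323]
tcp_rot: [0.759, 0.651, -0.0, 0.0]
ft_force: [-0.6, -1.3, -1.5]
gripper_width: 0.0172
gripper_force: 61.4
```

```bash
python3 look.py 3; python3 - <<'E'
import cv2,numpy as np
a=cv2.imread('pics/side3.png')[220:290,325:405];b=cv2.imread('pics/scene3.png')[245:315,270:350]
cv2.imwrite('pics/d.png',cv2.resize(np.hstack([a,b]),(800,350),interpolation=cv2.INTER_CUBIC))
E
```

```text
7.0 [ 0.4296 -0.0562  0.1323] [ 0.7593  0.6508 -0.0001  0.    ] [-0.6269 -1.2642 -1.4834] [-0.1452  0.0566 -0.0249]
wrist spit 0.96 [0.4371 0.0137 0.1208] [308.6281 145.7636]
wrist spit_tip 0.57 [ 0.4304 -0.0509  0.1168] [318.6875 312.1711]
wrist spit_grip 0.74 [ 0.4308 -0.0492  0.1152] [319.201  306.4516]
side spit 0.61 [0.4424 0.0065 0.1249] [385.7858 209.1524]
side spit_tip 0.78 [0.4601 0.165  0.1253] [369.6542 238.7759]
side spit_grip 0.59 [ 0.4304 -0.0514  0.119 ] [392.7511 202.3911]
side stand_entry 0.78 [0.4699 0.1768 0.13  ] [364.2869 238.9238]
scene spit 0.74 [0.4393 0.0167 0.1213] [382.8562 254.2905]
scene spit_tip 0.79 [0.4615 0.1648 0.1231] [329.9019 277.0668]
scene spit_grip 0.8 [ 0.4254 -0.0476  0.1163] [405.6912 247.0543]
scene stand_entry 0.93 [0.4694 0.1786 0.127 ] [323.2112 276.7567]
```

View pics/d.png

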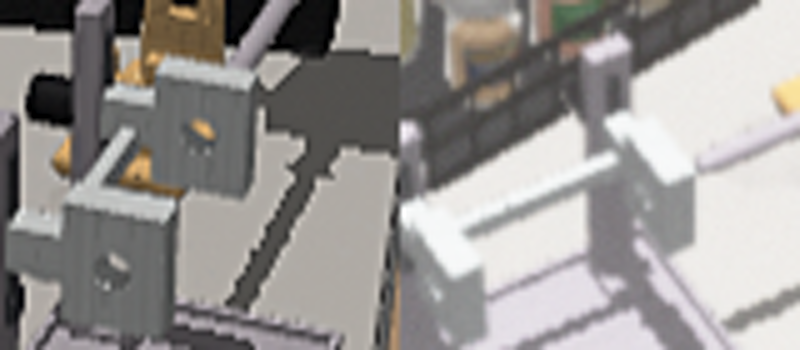

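The side half shows the two holes at about (200,135) and (112,270), and the spit is approaching from behind. The tip measures about (0.461,0.165,0.1235) and the estimated hole axis there is (0.462,0.165,0.1226), so they are within the chamfer's capture range. I'll feel forward in small steps.

>>> jog_arm([
  [0, [0.5, 0, 0], 0],
  [0, [0.4, 0, 0], 0],
  [0, [0.2, 0, 0], 0],
  [0, [0.2, 0, 0], 0],
  [0, [0, 0, 0], 0],
])

```text
time_s: 8.25
tcp_pos: [0.4316, -0.043, 0.1323]
tcp_rot: [0.759, 0.651, -0.0, -0.0]
ft_force: [-0.6, -0.4, -2.3]
gripper_width: 0.0168
gripper_force: 61.4
```

>>> jog_arm([
  [0, [0.2, 0, 0], 0],
  [0, [0.2, 0, 0], 0],
  [0, [0, 0, 0], 0],
])

```text
time_s: 8.55
tcp_pos: [0.4323, -0.0392, 0.1323]
tcp_rot: [0.76, 0.65, 0.0, -0.0]
ft_force: [-0.4, 0.3, -2.1]
gripper_width: 0.0175
gripper_force: 61.4
```

>>> jog_arm([
  [0, [0.2, 0, 0], 0],
  [0, [0.2, 0, 0], 0],
  [0, [0, 0, 0], 0],
])

```text
time_s: 8.85
tcp_pos: [0.4328, -0.0352, 0.1323]
tcp_rot: [0.76, 0.65, 0.0, -0.0]
ft_force: [-0.7, 0.7, -1.8]
gripper_width: 0.0172
gripper_force: 61.4
```

>>> jog_arm([
  [0, [0.2, 0, 0], 0],
  [0, [0.2, 0, 0], 0],
  [0, [0, 0, 0], 0],
])

```text
time_s: 9.15
tcp_pos: [0.4334, -0.0312, 0.1323]
tcp_rot: [0.76, 0.65, -0.0, -0.0]
ft_force: [0.4, 0.3, -2.1]
gripper_width: 0.0171
gripper_force: 61.3
```

>>> jog_arm([
  [0, [0.2, 0, 0], 0],
  [0, [0.2, 0, 0], 0],
  [0, [0, 0, 0], 0],
])

```text
time_s: 9.45
tcp_pos: [0.4341, -0.0273, 0.1323]
tcp_rot: [0.759, 0.651, 0.0, -0.0]
ft_force: [1.2, 0.3, -2.4]
gripper_width: 0.017
gripper_force: 61.3
```

>>> jog_arm([
  [0, [0.2, 0, 0], 0],
  [0, [0.2, 0, 0], 0],
  [0, [0, 0, 0], 0],
])

```text
time_s: 9.75
tcp_pos: [0.4347, -0.0233, 0.1323]
tcp_rot: [0.759, 0.651, 0.0, -0.0]
ft_force: [0.0, 1.5, -2.3]
gripper_width: 0.0173
gripper_force: 61.3
```

>>> jog_arm([
  [0, [0.2, 0, 0], 0],
  [0, [0.2, 0, 0], 0],
  [0, [0, 0, 0], 0],
])

```text
time_s: 10.05
tcp_pos: [0.4353, -0.0193, 0.1323]
tcp_rot: [0.759, 0.651, 0.0, -0.0]
ft_force: [-1.1, 0.6, -2.9]
gripper_width: 0.0171
gripper_force: 61.3
```

>>> jog_arm([
  [0, [0.4, 0, 0], 0],
  [0, [0.4, 0, 0], 0],
  [0, [0.4, 0, 0], 0],
  [0, [0, 0, 0], 0],
])

```text
time_s: 10.45
tcp_pos: [0.4373, -0.0071, 0.1323]
tcp_rot: [0.759, 0.651, 0.0, -0.0]
ft_force: [0.6, 1.2, -3.5]
gripper_width: 0.0168
gripper_force: 61.3
```

```bash
python3 look.py 4; python3 - <<'E'
import cv2,numpy as np
a=cv2.imread('pics/side4.png')[225:285,330:390];b=cv2.imread('pics/scene4.png')[255:315,270:330]
cv2.imwrite('pics/e.png',cv2.resize(np.hstack([a,b]),(800,400),interpolation=cv2.INTER_CUBIC))
E
```

```text
10.45 [ 0.4373 -0.0071  0.1323] [ 0.7593  0.6507  0.0002 -0.0002] [ 0.6432  1.2475 -3.4869] [-0.276   0.0337 -0.0662]
wrist spit 0.78 [0.4463 0.061  0.1206] [313.7994 150.4649]
wrist spit_tip 0.66 [0.4365 0.0009 0.119 ] [313.7612 309.5556]
wrist spit_grip 0.97 [0.4374 0.0024 0.1185] [315.3007 305.2303]
wrist stand_entry 0.47 [ 0.654  -0.0829  0.0012] [631.2743 287.3637]
side spit 0.62 [0.4515 0.058  0.1233] [379.4761 218.5008]
side spit_tip 0.71 [0.47   0.215  0.1216] [361.3493 251.3513]
side spit_grip 0.74 [ 0.4352 -0.0008  0.1184] [388.8961 210.6589]
side stand_entry 0.75 [0.4693 0.1783 0.1303] [364.5002 239.1731]
scene spit 0.7 [0.4453 0.065  0.1196] [366.3315 262.4824]
scene spit_tip 0.6 [0.4698 0.2144 0.1207] [311.1068 285.7101]
scene spit_grip 0.61 [ 0.4362 -0.0012  0.1207] [389.1003 251.8515]
scene stand_entry 0.45 [ 0.4756  0.2466 -0.0025] [300.1765 323.8905]
```

View pics/e.png

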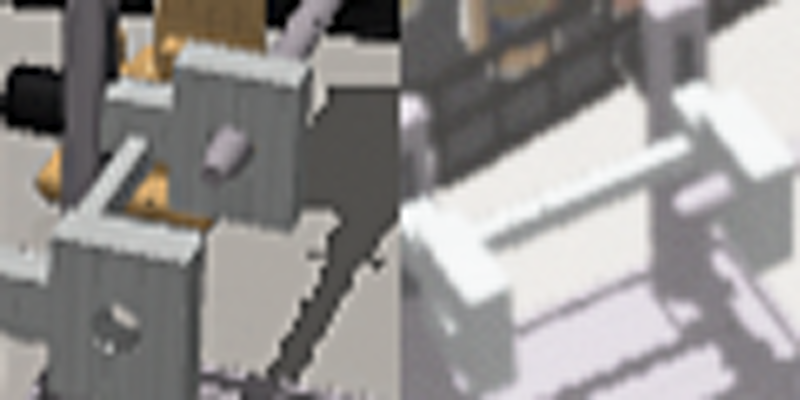

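The crop shows the shaft poking out of the first block, from (235,145) to (215,165) in the side half, and aimed at the second hole at (118,325). I keep advancing.

>>> jog_arm([
  [0, [0.6, 0, 0], 0],
  [0, [0.6, 0, 0], 0],
  [0, [0.6, 0, 0], 0],
  [0, [0.6, 0, 0], 0],
  [0, [0, 0, 0], 0],
])

```text
time_s: 11.7
tcp_pos: [0.441, 0.0169, 0.1323]
tcp_rot: [0.759, 0.651, 0.0, -0.0]
ft_force: [0.4, 0.9, -3.4]
gripper_width: 0.0172
gripper_force: 61.1
```

>>> jog_arm([
  [0, [0.6, 0, 0], 0],
  [0, [0.6, 0, 0], 0],
  [0, [0.6, 0, 0], 0],
  [0, [0.6, 0, 0], 0],
  [0, [0, 0, 0], 0],
])

```text
time_s: 12.2
tcp_pos: [0.4447, 0.0406, 0.1323]
tcp_rot: [0.759, 0.651, 0.0, -0.0]
ft_force: [-0.4, 1.5, -4.0]
gripper_width: 0.0169
gripper_force: 61.0
```

>>> jog_arm([
  [0, [0.6, 0, 0], 0],
  [0, [0.4, 0, 0], 0],
  [0, [0.3, 0, 0], 0],
  [0, [0, 0, 0], 0],
])

```text
time_s: 12.6
tcp_pos: [0.4466, 0.053, 0.1323]
tcp_rot: [0.759, 0.651, 0.0, -0.0]
ft_force: [-0.2, 1.4, -4.5]
gripper_width: 0.0174
gripper_force: 61.0
```

```bash
python3 look.py 5; python3 - <<'E'
import cv2,numpy as np
a=cv2.imread('pics/side5.png')[230:290,325:385];b=cv2.imread('pics/scene5.png')[260:320,260:320]
cv2.imwrite('pics/f.png',cv2.resize(np.hstack([a,b]),(800,400),interpolation=cv2.INTER_CUBIC))
E
```

```text
12.6 [0.4466 0.053  0.1323] [ 0.7594  0.6506  0.0001 -0.0002] [-0.18    1.3521 -4.4651] [-0.3669  0.0113  0.0532]
wrist spit 0.91 [0.4549 0.122  0.1205] [311.3825 148.2247]
wrist spit_grip 0.82 [0.4477 0.0622 0.1175] [318.1491 304.5073]
side spit 0.88 [0.4597 0.118  0.1246] [372.6523 229.186 ]
side spit_tip 0.69 [0.4771 0.272  0.1234] [353.2656 264.731 ]
side spit_grip 0.86 [0.4484 0.0582 0.1212] [380.7664 219.4579]
side stand_entry 0.94 [0.4699 0.1811 0.1294] [363.9982 240.1491]
scene spit 0.92 [0.4561 0.1254 0.124 ] [344.2761 270.3347]
scene spit_tip 0.92 [0.4783 0.2724 0.1182] [288.8967 296.2957]
scene spit_grip 0.75 [0.4445 0.0596 0.116 ] [368.1479 262.6609]
scene stand_entry 0.76 [0.4691 0.1789 0.1258] [323.211  277.2113]
```

View pics/f.png

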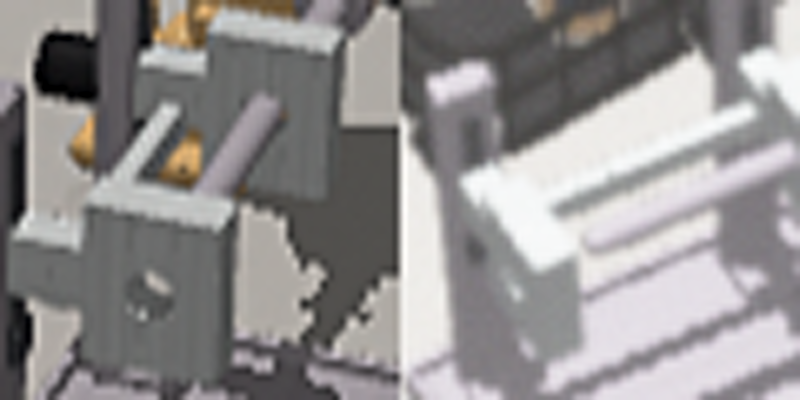

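The crop shows the tip between the blocks, just short of the second one. The downward force has crept up to -4.5 N, so the shaft is brushing the top of the first hole. I'll lower it slightly and go on.

>>> jog_arm([
  [0, [0, 0, 0.1], 0],
  [0, [0, 0, 0], 0],
  [0, [0, 0, 0], 0],
])

```text
time_s: 13.65
tcp_pos: [0.4467, 0.0524, 0.1315]
tcp_rot: [0.76, 0.65, 0.0, 0.0]
ft_force: [-0.1, 0.5, -2.6]
gripper_width: 0.0172
gripper_force: 61.4
```

>>> jog_arm([
  [0, [0.3, 0, 0], 0],
  [0, [0.3, 0, 0], 0],
  [0, [0.2, 0, 0], 0],
  [0, [0, 0, 0], 0],
])

```text
time_s: 14.05
tcp_pos: [0.4479, 0.0608, 0.1314]
tcp_rot: [0.759, 0.651, 0.0, -0.0]
ft_force: [0.2, 0.2, -1.3]
gripper_width: 0.0171
gripper_force: 61.4
```

>>> jog_arm([
  [0, [0.3, 0, 0], 0],
  [0, [0.2, 0, 0], 0],
  [0, [0.2, 0, 0], 0],
  [0, [0, 0, 0], 0],
])

```text
time_s: 14.45
tcp_pos: [0.4489, 0.0676, 0.1313]
tcp_rot: [0.759, 0.651, 0.0, -0.0]
ft_force: [0.3, -0.4, -2.1]
gripper_width: 0.0172
gripper_force: 61.4
```

>>> jog_arm([
  [0, [0.2, 0, 0], 0],
  [0, [0.2, 0, 0], 0],
  [0, [0, 0, 0], 0],
])

```text
time_s: 14.75
tcp_pos: [0.4495, 0.0715, 0.1313]
tcp_rot: [0.759, 0.651, 0.0, -0.0]
ft_force: [0.4, -0.6, -2.1]
gripper_width: 0.017
gripper_force: 61.4
```

>>> jog_arm([
  [0, [0.2, 0, 0], 0],
  [0, [0.2, 0, 0], 0],
  [0, [0, 0, 0], 0],
])

```text
time_s: 15.05
tcp_pos: [0.4501, 0.0755, 0.1313]
tcp_rot: [0.76, 0.65, 0.0, -0.0]
ft_force: [0.6, -0.5, -1.4]
gripper_width: 0.0171
gripper_force: 61.4
```

>>> jog_arm([
  [0, [0.2, 0, 0], 0],
  [0, [0.2, 0, 0], 0],
  [0, [0, 0, 0], 0],
])

```text
time_s: 15.35
tcp_pos: [0.4507, 0.0795, 0.1313]
tcp_rot: [0.759, 0.651, 0.0, -0.0]
ft_force: [0.6, 0.2, -1.5]
gripper_width: 0.0173
gripper_force: 61.4
```

>>> jog_arm([
  [0, [0.2, 0, 0], 0],
  [0, [0.2, 0, 0], 0],
  [0, [0.2, 0, 0], 0],
  [0, [0, 0, 0], 0],
])

```text
time_s: 15.75
tcp_pos: [0.4516, 0.0854, 0.1313]
tcp_rot: [0.759, 0.651, 0.0, -0.0]
ft_force: [-0.4, 0.1, -2.0]
gripper_width: 0.017
gripper_force: 61.4
```

>>> jog_arm([
  [0, [0.2, 0, 0], 0],
  [0, [0.2, 0, 0], 0],
  [0, [0.2, 0, 0], 0],
  [0, [0, 0, 0], 0],
])

```text
time_s: 16.15
tcp_pos: [0.4526, 0.0913, 0.1313]
tcp_rot: [0.759, 0.651, 0.0, -0.0]
ft_force: [0.2, 0.5, -1.7]
gripper_width: 0.0168
gripper_force: 61.4
```

>>> jog_arm([
  [0, [0.3, 0, 0], 0],
  [0, [0.3, 0, 0], 0],
  [0, [0.3, 0, 0], 0],
  [0, [0, 0, 0], 0],
])

```text
time_s: 16.55
tcp_pos: [0.454, 0.1004, 0.1313]
tcp_rot: [0.759, 0.651, 0.0, -0.0]
ft_force: [-0.3, 0.6, -2.5]
gripper_width: 0.0171
gripper_force: 61.4
```

>>> jog_arm([
  [0, [0.2, 0, 0], 0],
  [0, [0.2, 0, 0], 0],
  [0, [0, 0, 0], 0],
])

```text
time_s: 16.85
tcp_pos: [0.4545, 0.1041, 0.1313]
tcp_rot: [0.76, 0.651, 0.0, -0.0]
ft_force: [0.1, 0.1, -2.0]
gripper_width: 0.0172
gripper_force: 61.4
```

```bash
python3 look.py 6; python3 - <<'E'
import cv2,numpy as np
w=cv2.resize(cv2.imread('pics/wrist6.png'),(400,300));a=cv2.imread('pics/side6.png')[225:285,325:405];b=cv2.imread('pics/scene6.png')[260:320,250:330]
f=lambda x:cv2.resize(x,(400,300),interpolation=cv2.INTER_CUBIC)
cv2.imwrite('pics/g.png',np.vstack([np.hstack([f(a),f(b)]),np.hstack([w,w*0])]))
E
```

```text
16.85 [0.4545 0.1041 0.1313] [ 0.7595  0.6505  0.     -0.0001] [ 0.0727  0.0754 -2.0175] [-0.1371  0.0666  0.0241]
wrist spit 0.64 [0.4636 0.1725 0.1207] [313.7389 150.0203]
wrist spit_grip 0.58 [0.4545 0.1128 0.1132] [315.4571 301.9704]
wrist stand_entry 0.88 [0.4705 0.1744 0.1282] [334.3049 143.1347]
side spit 0.58 [0.4716 0.1672 0.1239] [364.0426 239.2941]
side spit_tip 0.51 [0.4865 0.3274 0.1215] [343.0047 280.7498]
side spit_grip 0.76 [0.4531 0.11   0.1188] [375.9576 230.1777]
side stand_entry 0.85 [0.4702 0.1776 0.131 ] [364.1413 238.6403]
scene spit 0.75 [0.4653 0.1734 0.1212] [326.0665 278.399 ]
scene spit_tip 0.58 [0.4883 0.3253 0.1212] [267.3357 304.1042]
scene spit_grip 0.62 [0.4545 0.1113 0.1168] [349.1566 270.0317]
scene stand_entry 0.62 [0.4709 0.1778 0.1268] [323.0825 276.2933]
```

View pics/g.png

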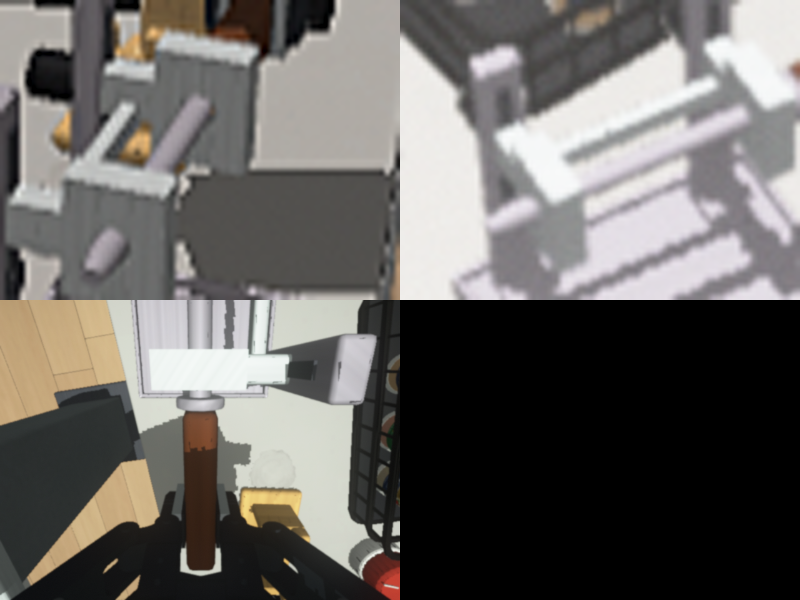

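The top-left crop shows the tip protruding from the second block at (105,250). The wrist view shows the collar at (200,403), a few mm short of the first block, whose bottom edge is at row 390. I'll close the gap gently.

>>> jog_arm([
  [0, [0.2, 0, 0], 0],
  [0, [0.1, 0, 0], 0],
  [0, [0, 0, 0], 0],
])

```text
time_s: 17.9
tcp_pos: [0.455, 0.107, 0.1313]
tcp_rot: [0.76, 0.65, 0.0, -0.0]
ft_force: [-0.1, 0.2, -2.4]
gripper_width: 0.0176
gripper_force: 61.3
```

>>> jog_arm([
  [0, [0.1, 0, 0], 0],
  [0, [0.1, 0, 0], 0],
  [0, [0, 0, 0], 0],
])

```text
time_s: 18.2
tcp_pos: [0.4553, 0.109, 0.1313]
tcp_rot: [0.76, 0.65, 0.0, -0.0]
ft_force: [0.2, 1.3, -2.6]
gripper_width: 0.017
gripper_force: 61.3
```

>>> jog_arm([
  [0, [0.1, 0, 0], 0],
  [0, [0, 0, 0], 0],
])

```text
time_s: 18.4
tcp_pos: [0.4553, 0.1096, 0.1313]
tcp_rot: [0.76, 0.65, -0.0, 0.0]
ft_force: [-0.4, -3.7, -2.1]
gripper_width: 0.0169
gripper_force: 61.4
```

>>> jog_arm([
  [0, [0.05, 0, 0], 0],
  [0, [0, 0, 0], 0],
])

```text
time_s: 18.6
tcp_pos: [0.4553, 0.1097, 0.1313]
tcp_rot: [0.76, 0.65, -0.001, 0.0]
ft_force: [-1.2, -5.9, -0.4]
gripper_width: 0.017
gripper_force: 61.5
```

>>> jog_arm([
  [0, [-0.03, 0, 0], 0],
  [0, [0, 0, 0.05], 0],
  [20, [0, 0, 0], 0],
  [40, [0, 0, 0], 0],
  [50, [0, 0, 0], 0],
])

```text
time_s: 19.1
tcp_pos: [0.4559, 0.1105, 0.1311]
tcp_rot: [0.759, 0.651, 0.001, -0.0]
ft_force: [-0.3, -0.1, -0.0]
gripper_width: 0.0425
gripper_force: 0.0
```

>>> jog_arm([
  [50, [0, 0, 0], 0],
  [50, [0, 0, 0], 0],
  [50, [0, 0, 0], 0],
])

```text
time_s: 19.4
tcp_pos: [0.4556, 0.1102, 0.1309]
tcp_rot: [0.76, 0.65, 0.0, -0.0]
ft_force: [-0.0, -0.6, 0.5]
gripper_width: 0.0424
gripper_force: 0.0
```

>>> jog_arm([
  [50, [0, 0, -1], 0],
  [50, [0, 0, -2], 0],
  [50, [0, 0, -3], 0],
  [50, [0, 0, -3], 0],
  [50, [0, 0, 0], 0],
])

```text
time_s: 19.9
tcp_pos: [0.4573, 0.1105, 0.2251]
tcp_rot: [0.76, 0.65, 0.003, 0.001]
ft_force: [1.3, 0.4, 0.3]
gripper_width: 0.0427
gripper_force: 0.0
```

```bash
python3 look.py 7; python3 - <<'E'
import cv2,numpy as np
w=cv2.resize(cv2.imread('pics/wrist7.png'),(400,300));a=cv2.imread('pics/side7.png')[205:295,320:440];b=cv2.imread('pics/scene7.png')[240:330,250:370]
f=lambda x:cv2.resize(x,(400,300),interpolation=cv2.INTER_CUBIC)
cv2.imwrite('pics/i.png',np.vstack([np.hstack([f(a),f(b)]),np.hstack([w,w*0])]))
E
```

```text
19.9 [0.4573 0.1105 0.2251] [0.7596 0.6504 0.003  0.0014] [1.3474 0.4425 0.3173] [ 0.0037 -0.0485  0.0531]
wrist spit 0.84 [0.4603 0.1743 0.1162] [306.2175 141.5686]
wrist spit_tip 0.44 [ 0.7095 -0.2106  0.0069] [579.3063 439.3753]
wrist spit_grip 0.97 [0.4562 0.1152 0.1136] [315.5197 236.3689]
wrist stand_entry 0.79 [0.4716 0.1744 0.1247] [325.7285 139.4056]
side spit 0.83 [0.4685 0.1731 0.1194] [365.006  242.6553]
side spit_tip 0.61 [0.487  0.3308 0.1205] [342.3924 282.2239]
side spit_grip 0.73 [0.4532 0.1162 0.1157] [375.5255 232.7052]
side stand_entry 0.98 [0.4699 0.1795 0.1293] [364.0833 239.8024]
scene spit 0.73 [0.4618 0.1811 0.1179] [324.4498 281.7272]
scene spit_tip 0.71 [0.4871 0.3317 0.1169] [265.4551 307.0515]
scene spit_grip 0.6 [0.451  0.1145 0.1143] [349.0592 272.2059]
scene stand_entry 0.84 [0.4708 0.1749 0.1221] [324.1034 277.073 ]
```

View pics/i.png

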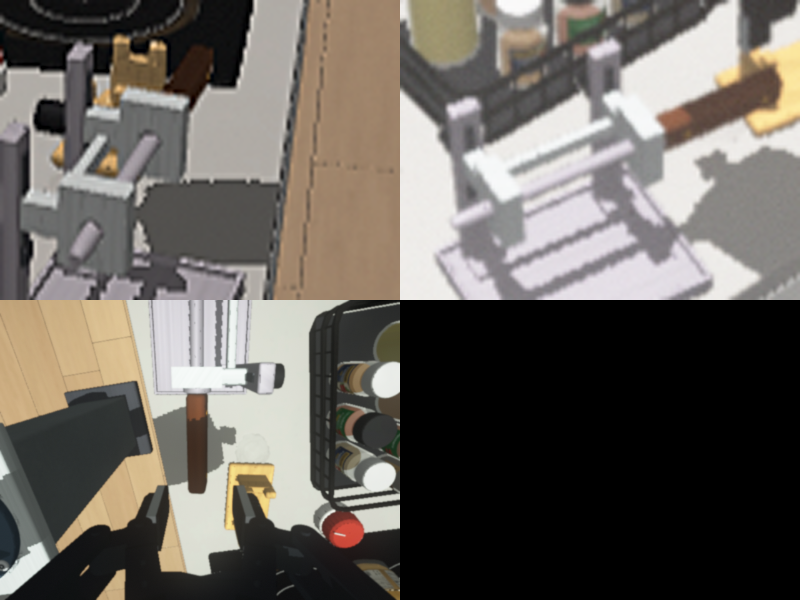

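The wrist view shows the collar against the first block at (198,388). The spit runs through both blocks and the gripper is clear of it. Handing in.

```bash
python3 -c "
from h import *
print(job_done())"
```

```text
the job is handed in; nothing more can be done
None
```

The spit is threaded through both bearing blocks with its collar against the first block, released, and the job is handed in at about 20 s; forces at the wrist stayed around 6 N or less, and no verdict was returned.

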